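Run a fingertip round the washer panel's arc of keys

TASK

Test the keys of the washing-machine control panel lying on the bench: starting on the long bar key, run closed fingertips round the arc of keys so that every key dips a little in turn, and finish with the fingertips resting on the round key at the other end, still holding that key alone lightly down. Press gently all the way, and leave the straight row of option keys, the dial and everything lying about alone. Nothing is to be picked up.

Things in the scene. Friction and masses are not known exactly. Their poses are not given: they have to be found in the camera images.
- panel: White plastic washing-machine control panel, a slab of 240 mm (its x) by 400 mm (its y) by 40 mm high, lying face up on the bench, fixed. Origin: centre of its underside; z up. Its grey keys slide straight down into it on soft springs and come back up when let go: eight in an arc round a fixed dial, and a straight row of three option keys along y at x -92 mm.
- dial: Fixed grey dial on the panel: 44 mm across, 20 mm high; origin: centre of its underside, on the panel's face at panel x -15 mm, y 0. The eight arc keys are centred 95 mm from its axis; angles count from the panel's +x towards its +y. Their tops are 9 mm above the panel's face at rest; bar keys have rounded tops and ramped ends for gliding from key to key.
- key0_top (a point): Top centre of the long bar key, curved along the arc, about 64 mm long and 16 mm wide, at the panel's -y end of the arc. Its top stands 9 mm above the panel face at rest (49 mm above the work surface). It moves down with the key.
- key7_top (a point): Top centre of the round key, 36 mm across with a flat top of 18 mm and a sloping edge, at the panel's +y end of the arc. Its top stands 9 mm above the panel face at rest (49 mm above the work surface). It moves down with the key.
- key0 (a joint): How far key 0 of the arc is pressed down, m: 0 at rest, 0.006 at its stop (0.7 N to start, about 2.8 N at the stop). It is a long bar key, curved along the arc, about 64 mm long and 16 mm wide, centred on the arc at -95 degrees.
- key1 (a joint): How far key 1 of the arc is pressed down, m: 0 at rest, 0.006 at its stop (0.7 N to start, about 2.8 N at the stop). It is a short bar key, about 32 mm long along the arc and 16 mm wide, centred on the arc at -62 degrees.
- key2 (a joint): How far key 2 of the arc is pressed down, m: 0 at rest, 0.006 at its stop (0.7 N to start, about 2.8 N at the stop). It is a short bar key, about 32 mm long along the arc and 16 mm wide, centred on the arc at -38 degrees.
- key3 (a joint): How far key 3 of the arc is pressed down, m: 0 at rest, 0.006 at its stop (0.7 N to start, about 2.8 N at the stop). It is a short bar key, about 32 mm long along the arc and 16 mm wide, centred on the arc at -14 degrees.
- key4 (a joint): How far key 4 of the arc is pressed down, m: 0 at rest, 0.006 at its stop (0.7 N to start, about 2.8 N at the stop). It is a short bar key, about 32 mm long along the arc and 16 mm wide, centred on the arc at 10 degrees.
- key5 (a joint): How far key 5 of the arc is pressed down, m: 0 at rest, 0.006 at its stop (0.7 N to start, about 2.8 N at the stop). It is a short bar key, about 32 mm long along the arc and 16 mm wide, centred on the arc at 34 degrees.
- key6 (a joint): How far key 6 of the arc is pressed down, m: 0 at rest, 0.006 at its stop (0.7 N to start, about 2.8 N at the stop). It is a short bar key, about 32 mm long along the arc and 16 mm wide, centred on the arc at 58 degrees.
- key7 (a joint): How far key 7 of the arc is pressed down, m: 0 at rest, 0.006 at its stop (0.7 N to start, about 2.8 N at the stop). It is a round key, 36 mm across with a flat top of 18 mm and a sloping edge, centred on the arc at 86 degrees.
- option0 (a joint): How far an option key is pressed, m: 0 at rest, 0.004 at its stop. Rectangular, 14 by 26 mm, 5 mm proud, at panel x -92 mm, y -36 mm. To be left alone.
- option1 (a joint): How far an option key is pressed, m: 0 at rest, 0.004 at its stop. Rectangular, 14 by 26 mm, 5 mm proud, at panel x -92 mm, y 0 mm. To be left alone.
- option2 (a joint): How far an option key is pressed, m: 0 at rest, 0.004 at its stop. Rectangular, 14 by 26 mm, 5 mm proud, at panel x -92 mm, y 36 mm. To be left alone.
- spare_cap: Loose small white cap, 22 mm across, 18 mm high, standing on the panel between the dial and the arc of keys (about 48 mm from the dial's axis). Origin: centre of its underside.
- tokens: Loose stack of brass tokens in one piece, 24 mm across, 18 mm high, on the panel near its -y edge. Origin: underside.
- detergent: Loose blue detergent bottle, 68 mm across, 200 mm high, on the bench off the panel's +y end. Origin: underside.
- cup: Loose clear measuring cup, 72 mm across, 70 mm high, off the panel's -y end. Origin: underside.
- jar: Loose glass jar with a steel cap, 60 mm across, 70 mm high, off the panel's -y end. Origin: underside.
- screwdriver: Loose screwdriver 170 mm long and under 30 mm thick, lying on the panel near its +y edge, roughly along the panel's x. Origin near its middle, underside.
- soap: Loose white bar of soap, 45 by 75 by 25 mm, on the bench off the panel's +y end. Origin: underside.

How it is judged:
On the way, in this order (a step that is already met when the one before it is completed fails the run):
1. the long bar key dips first, alone (value of joint key0 above 0.001 m and contact force between the fingers and panel above 0.2 N and value of joint each of key1, key2, key3, key4, key5, key6, key7 below 0.001 m), for 0.04 s.
2. short key 1 dips (value of joint key1 above 0.001 m and contact force between the fingers and panel above 0.2 N), for 0.04 s.
3. short key 2 dips (value of joint key2 above 0.001 m and contact force between the fingers and panel above 0.2 N), for 0.04 s.
4. short key 3 dips (value of joint key3 above 0.001 m and contact force between the fingers and panel above 0.2 N), for 0.04 s.
5. short key 4 dips (value of joint key4 above 0.001 m and contact force between the fingers and panel above 0.2 N), for 0.04 s.
6. short key 5 dips (value of joint key5 above 0.001 m and contact force between the fingers and panel above 0.2 N), for 0.04 s.
7. short key 6 dips (value of joint key6 above 0.001 m and contact force between the fingers and panel above 0.2 N), for 0.04 s.
8. the round key dips (value of joint key7 above 0.001 m and contact force between the fingers and panel above 0.2 N), for 0.04 s.
At the end, for the whole second after the job is handed in: The keys of the arc have dipped 1 mm or more in order from the long bar key to the round key; the fingertips still hold the round key at least 1 mm down with a force of 0.3 to 10 N, every other key is back up (less than 1 mm down), and no loose thing is more than 15 mm from where it was (value of joint key7 above 0.001 m and contact force between the fingers and panel between 0.3 and 10 N and value of joint each of key0, key1, key2, key3, key4, key5, key6, option0, option1, option2 below 0.001 m and distance of each of spare_cap, tokens, detergent, cup, jar, screwdriver, soap from where it was at the start of the episode below 0.015 m); the arm keeps its last pose, push and grip.
It fails at once if the panel or a key is pressed harder than 12 N (contact force between the fingers and panel above 12 N).
It fails at once if the dial is touched (contact force between the fingers and dial above 0.5 N).
It fails at once if an option key is pressed by 1 mm or more (value of joint any of option0, option1, option2 above 0.001 m).
It fails at once if a loose thing is moved or lifted by 15 mm or more (distance of any of spare_cap, tokens, detergent, cup, jar, screwdriver, soap from where it was at the start of the episode above 0.015 m).
It also fails if it takes over 45 s, if anything falls off the work surface, if the arm or the gripper's body presses on something with over 40 N, if the wrist force passes 120 N, or if a joint passes its speed limit or range.

ROBOT

A 7-joint arm with a two-finger parallel gripper is mounted at the origin on the work surface. World frame = base frame: x ahead of the robot, y to its left, z up, the work surface at z = 0. Lengths are in m, angles in rad, forces in N, time in s.
With the tool pointing down it reaches from about 0.4 to 0.9 m from the base axis. Payload 5.5 kg.
Tool frame: the origin (TCP) lies between the finger pads; the fingertips stand manip.tips_ahead ahead of it and the grasp point (between the pads) lies 3 mm ahead of it (manip.tips_ahead is the distance from the TCP to the fingertips, in m); z points along the fingers, y is the line along which they close (so a half turn about z gives the same grasp; the last joint's range is limited). The gripper opens to 92 mm and grips with 3 to 60 N. Pads are 19 mm wide; open, the fingers measure 130 mm over their backs; the gripper's body (75 mm by 190 mm) begins 47 mm behind the grasp point.
Start: joints at [1.384, 0.501, -0.427, 1.55, 0.221, 1.138, -0.21], TCP at [0.283, -0.585, 0.249] pointing down, gripper open.
Joint ranges: [-2.88, 2.88], [-0.31, 2.03], [-1.54, 1.56], [0.2, 2.42], [-1.41, 4.55], [0.19, 2.02], [-2.57, 2.57]. Speed limits (rad/s): [2.57, 2.57, 3.14, 3.14, 3.14, 3.14, 3.14].

INTERFACE

Orientations are given as [roll, pitch, yaw] about the fixed x, y, z axes, in that order (R = Rz(yaw) Ry(pitch) Rx(roll)).
In Python, from cell import manip gives the robot as it stands.
- The arm moves only by the tool apply_moves, never from a script. Its argument "rows" is a list of rows, each a list of 7 numbers: the finger opening in m, from 0 to 0.0918, then the shift along the tool's x, y, z in m, then the turn, a rotation vector about the tool's x, y, z in rad. In form: [[claw, x, y, z, ax, ay, az], ...]. A call has exactly 5 rows; each row is the pose to reach, as a shift and turn from the pose commanded when the call began, along the tool's axes at that moment; what a row does not reach only later rows make up. A row lasts 1/10 s, in which the tool goes at most 50 mm and 8.59 degrees, less where a joint would pass 70% of its speed; a pose out of reach is approached as far as the arm can. A call with a gripper value outside its range is refused whole. The fingers move at their own pace and stop on an object; "squeeze" is the grip in N (left out, the last holds). Time passes only in rows, so rows that repeat a pose let the fingers close, or fill a call up. It gives the time, the measured TCP pose, the force, the opening and the grip force at its end, in the units of the state.
- manip.get_state(): the state, without advancing time (a new reading comes with each control period).
- manip.snapshot(name): name is "side" or "top" or "wrist"; returns (picture, depth): 384x512x3 uint8, blue, green, red; 384x512 float32, m along the optical axis (not along the pixel's ray), 0 where there is no reading.
- manip.get_calibration(name): a dict with "fx", "fy", "cx", "cy" (pixels), "origin" and "orientation" of the camera in the world. Camera axes: x right, y down, z forward; pixel columns grow to the right and rows downward; lengths in m; the calibration is good to about 2 mm. A picture is of the moment at which its call begins: read the wrist's pose just before it. get_calibration takes no time and is no camera call; for the wrist camera it gives the pose at the moment of the call.
- manip.close_job(): hands the job in; it is judged then, once.
The state is a dict: "time_s": time; "joints": joint angles; "dq": joint speeds; "tau": joint torques, N m; "position": TCP position; "ee_rot": TCP orientation; "wrist_force": force on the tool from outside, world axes, zero at the start; "torque": the same for the moment, N m; "finger_gap": finger opening in m; "gripper_force": force on a finger pad.
Only numpy, scipy, OpenCV 4.12 (cv2) and the standard library are available. Lean on these libraries where they do the work, as an engineer would, in place of code of your own. Each camera call takes 0.05 s, during which the arm holds its last target. There are 200 camera calls.

## Working session

There is one attempt and no reset: what is moved stays moved. The work goes in short steps, Python scripts to look and compute and a tool call to move; the robot and the scene stay as the last step left them, time stands still between calls to the robot, and variables do not carry over. Pictures are saved under pics/ and viewed, at most 10 in all, crops included, and the job is handed in when it is done.

Besides the shell and the picture viewer there is one more tool, called after "Call:" in YAML: its name, and indented under it one key for each argument. apply_moves: Moves the arm, as the interface text tells. Its arguments: {"type":"object","properties":{"rows":{"type":"array"},"squeeze":{"type":"number"}},"required":["rows"]}

```bash
mkdir -p pics; python3 - <<'E'
from cell import manip
import cv2,numpy as np
s=manip.get_state();print(s,manip.tips_ahead)
for n in("top","side"):
    p,d=manip.snapshot(n);cv2.imwrite(f"pics/{n}0.png",p);np.save(f"pics/{n}0.npy",d);print(n,manip.get_calibration(n))
a=cv2.imread("pics/top0.png");cv2.imwrite("pics/t0.png",cv2.resize(a,(800,600)))
E
```

```text
{'time_s': 0.0, 'joints': array([ 1.38420056,  0.50183525, -0.42679588,  1.55146054,  0.22080163,
        1.13830245, -0.21029644]), 'dq': array([ 0.00067889,  0.00171106,  0.00117333, -0.00125983,  0.00102864,
       -0.00040017, -0.00043626]), 'tau': array([ 7.53745480e-04, -5.66586185e+01, -5.81594735e+00, -2.79105788e+01,
       -6.87375711e-02,  3.05111159e-02,  2.17440265e-04]), 'position': array([ 0.28227974, -0.58476799,  0.24768225]), 'ee_rot': array([-3.13964590e+00, -6.18645917e-05,  4.49861007e-01]), 'wrist_force': array([ 0.89058033, -0.22907663,  0.89274085]), 'torque': array([-0.02502795,  0.0045065 ,  0.04506232]), 'gripper_force': 0.0, 'finger_gap': 0.09176706479815622} 0.022
top {'fx': 400.2862422605491, 'fy': 400.2862422605491, 'cx': 260.88660286840235, 'cy': 190.62776323069644, 'origin': array([0.42344633, 0.0552314 , 0.98889808]), 'orientation': array([-3.0123482 ,  0.00466258, -1.55756603])}
side {'fx': 399.9664275226288, 'fy': 399.9664275226288, 'cx': 259.98187507938565, 'cy': 190.27050024042939, 'origin': array([0.19648144, 0.79128516, 0.78887519]), 'orientation': array([-2.31635901,  0.01729961, -2.69017565])}
```

View pics/t0.png

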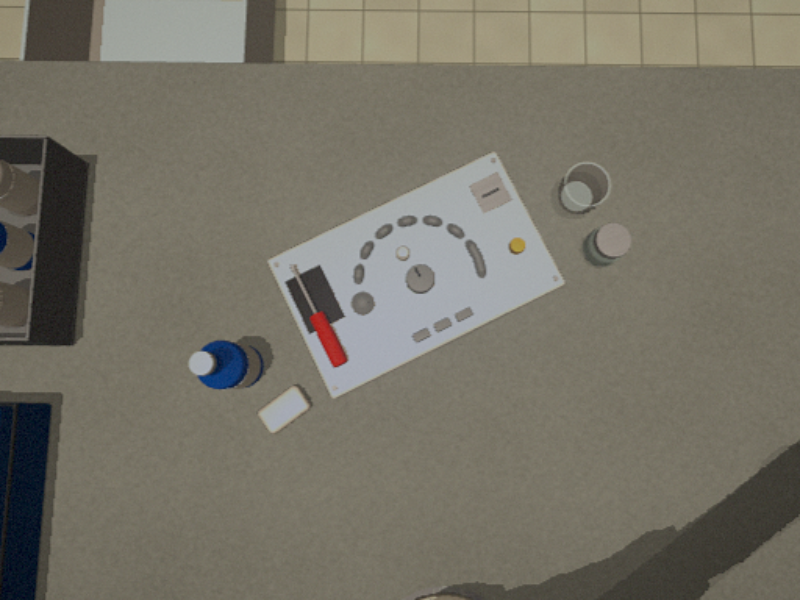

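The top view shows the panel with corners at about (268,262), (495,152), (564,283) and (333,397). The long bar is at (476,258), the round key at (362,302) and the dial at (420,278). I'll enlarge this area.

```bash
python3 - <<'E'
import cv2
a=cv2.imread("pics/top0.png")[95:258,165:365];cv2.imwrite("pics/t1.png",cv2.resize(a,None,fx=3.6,fy=3.6,interpolation=cv2.INTER_CUBIC))
E
```

```text
(no output)
```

View pics/t1.png

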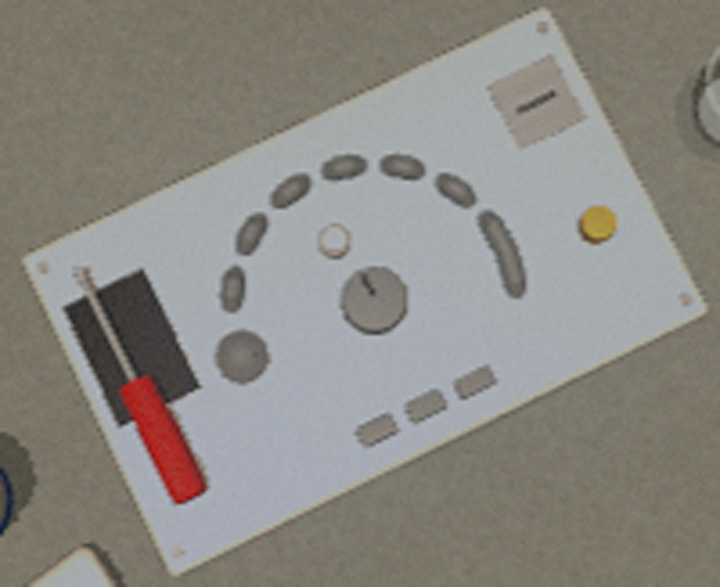

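```bash
cat > h.py <<'E'
import numpy as np, json
from cell import manip
from scipy.spatial.transform import Rotation as R
from scipy.optimize import least_squares
def rot(c): return R.from_euler('xyz',c['orientation']).as_matrix()
def proj(c,P):
    q=(P-c['origin'])@rot(c); return np.c_[c['fx']*q[:,0]/q[:,2]+c['cx'],c['fy']*q[:,1]/q[:,2]+c['cy']]
def arc(p): return np.array([-.015+.095*np.cos(p),.095*np.sin(p)]).T
def world(v,pts): # v=x,y,yaw ; pts (n,3) panel
    c,s=np.cos(v[2]),np.sin(v[2]); P=np.array(pts,float).copy(); x,y=P[:,0].copy(),P[:,1].copy()
    P[:,0]=v[0]+c*x-s*y; P[:,1]=v[1]+s*x+c*y; return P
ang=np.radians([-62,-38,-14,10,34,58,86])
def fit(c,uv,pts,x0):
    r=least_squares(lambda v:(proj(c,world(v,pts))-uv).ravel(),x0,loss='soft_l1'); return r.x,r.fun.reshape(-1,2)
E
python3 - <<'E'
from h import *
c=manip.get_calibration("top")
uv=np.array([(23,260),(547,9),(707,310),(175,574),(456,189),(403,166),(344,166),(291,190),(252,234),(232,289),(242,356),(475,381),(426,406),(377,429),(374,299)],float)
uv=(uv+.5)/3.6-.5+[165,95]
pts=[(.12,.2,.04),(.12,-.2,.04),(-.12,-.2,.04),(-.12,.2,.04)]+[(*a,.048) for a in arc(ang)]+[(-.092,y,.045) for y in(-.036,0,.036)]+[(-.015,0,.06)]
v,r=fit(c,uv,pts,[.45,0,.47]);print(v);print(r.round(1))
np.save("v.npy",v)
print(world(v,[(*a,.049) for a in arc(np.radians([-98,-95,-5,86]))]))
d=np.load("pics/top0.npy");
Rm=rot(c)
for u,w in uv[[4,7,10,14]].round().astype(int):
    z=d[w,u];print(Rm@np.array([(u-c['cx'])/c['fx']*z,(w-c['cy'])/c['fy']*z,z])+c['origin'])
E
```

```text
[0.58809299 0.04980026 0.47543532]
[[-1.5 -0.6]
 [ 0.1 -2.2]
 [ 2.   0.3]
 [-0.8  2.4]
 [ 0.3 -0.3]
 [-0.1 -0.3]
 [-0.1 -0.2]
 [-0.3 -0.2]
 [-0.5 -0.3]
 [-0.  -0.1]
 [-0.1  0.3]
 [ 0.3  0.4]
 [ 0.3  0.2]
 [ 0.3  0.6]
 [ 0.3  0.1]]
[[ 0.60606223 -0.04675931  0.049     ]
 [ 0.61071353 -0.04499797  0.049     ]
 [ 0.66268893  0.07889132  0.049     ]
 [ 0.53727049  0.1302258   0.049     ]]
[ 0.65238575 -0.00975954  0.04770764]
[0.6509757  0.10083816 0.04800355]
[0.42344633 0.0552314  0.98889808]
[0.57417801 0.04250108 0.06053353]
```

```bash
cat >> h.py <<'E'
def target(phi,z,dr=0.):
    """panel-arc angle deg, TCP z -> (x,y,z,yaw)"""
    v=np.load("v.npy"); p=np.radians(phi)
    w=world(v,[(-.015+(.095+dr)*np.cos(p),(.095+dr)*np.sin(p),0)])[0]
    return np.array([w[0],w[1],z,np.radians(112+.7*(phi+np.degrees(v[2])-22))])
def row(a,b): # from commanded a to b (x,y,z,yaw)
    d=b[:3]-a[:3]; c,s=np.cos(a[3]),np.sin(a[3])
    return [round(float(k),4) for k in (c*d[0]+s*d[1], s*d[0]-c*d[1], -d[2], a[3]-b[3])]
E
python3 - <<'E'
from h import *
a=np.array([.283,-.585,.249,.45]); b=target(-100,.121); print(b)
m=b.copy();m[2]=.2
print(row(a,m),row(m,b))
E
```

```text
[ 0.60291289 -0.04779722  0.121       0.79706231]
[0.5217, -0.3446, 0.049, -0.3471] [0.0, 0.0, 0.079, 0.0]
```

Call:
apply_moves:
  rows:
    - [0,0.035,-0.023,0.003,0,0,0]
    - [0,0.07,-0.046,0.006,0,0,0]
    - [0,0.105,-0.069,0.009,0,0,0]
    - [0,0.14,-0.092,0.012,0,0,0]
    - [0,0.174,-0.115,0.016,0,0,0]
  squeeze: 10

```text
time_s: 0.6
position: [0.3899, -0.4044, 0.2324]
ee_rot: [-3.141, 0.0, 0.45]
wrist_force: [0.2, -0.1, -0.2]
finger_gap: 0.0564
gripper_force: 0.0
```

Call:
apply_moves:
  rows:
    - [0,0.035,-0.023,0.003,0,0,0]
    - [0,0.07,-0.046,0.006,0,0,0]
    - [0,0.105,-0.069,0.009,0,0,0]
    - [0,0.14,-0.092,0.012,0,0,0]
    - [0,0.174,-0.115,0.016,0,0,0]

```text
time_s: 1.1
position: [0.4966, -0.2253, 0.2165]
ee_rot: [-3.142, 0.0, 0.45]
wrist_force: [1.1, 0.1, 1.2]
finger_gap: 0.0165
gripper_force: 0.0
```

Call:
apply_moves:
  rows:
    - [0,0.035,-0.023,0.003,0,0,-0.07]
    - [0,0.07,-0.046,0.006,0,0,-0.14]
    - [0,0.105,-0.069,0.009,0,0,-0.21]
    - [0,0.14,-0.092,0.012,0,0,-0.28]
    - [0,0.1737,-0.1146,0.017,0,0,-0.347]

```text
time_s: 1.6
position: [0.6033, -0.0466, 0.1995]
ee_rot: [-3.142, 0.0, 0.8]
wrist_force: [0.3, 0.1, 0.1]
finger_gap: 0.0003
gripper_force: 0.0
```

Call:
apply_moves:
  rows:
    - [0,0,0,0.01,0,0,0]
    - [0,0,0,0.02,0,0,0]
    - [0,0,0,0.03,0,0,0]
    - [0,0,0,0.03,0,0,0]
    - [0,0,0,0.03,0,0,0]

```text
time_s: 2.1
position: [0.602, -0.0497, 0.1693]
ee_rot: [-3.141, 0.001, 0.795]
wrist_force: [0.3, 0.9, -0.5]
finger_gap: 0.0004
gripper_force: 0.0
```

```bash
python3 - <<'E'
from h import *
import cv2
s=manip.get_state();print(s)
c=manip.get_calibration("wrist");p,d=manip.snapshot("wrist");cv2.imwrite("pics/w0.png",p)
cv2.imwrite("pics/w0b.png",cv2.resize(p,(800,600)))
json.dump({k:np.array(x).tolist() for k,x in c.items()},open("w0.json","w"))
v=np.load("v.npy");print(proj(c,world(v,[(*a,.049) for a in arc(np.r_[np.radians(-95),ang])]+[(-.015,0,.06)])).round(0).tolist())
E
```

```text
{'time_s': 2.1, 'joints': array([ 0.5198976 ,  0.55764213, -0.64877744,  1.73407422,  0.39440821,
        0.98472889, -1.05466977]), 'dq': array([-0.00286063, -0.00956322, -0.01313616, -0.01402955, -0.00191013,
        0.00065314, -0.00106785]), 'tau': array([-9.40440525e-02, -5.21000040e+01, -9.33858991e+00, -2.38285321e+01,
       -3.45868722e-02, -3.03363742e-02, -8.98731145e-03]), 'position': array([ 0.60203423, -0.04970925,  0.16934495]), 'ee_rot': array([-3.14121670e+00,  1.02714163e-03,  7.94556816e-01]), 'wrist_force': array([ 0.2848189 ,  0.88900781, -0.47123674]), 'torque': array([ 0.01936115, -0.0324047 , -0.03670488]), 'gripper_force': 0.0, 'finger_gap': 0.0004337603271747144}
[[257.0, 186.0], [265.0, 123.0], [247.0, 76.0], [209.0, 37.0], [159.0, 17.0], [108.0, 21.0], [66.0, 48.0], [41.0, 98.0], [149.0, 145.0]]
```

View pics/w0b.png

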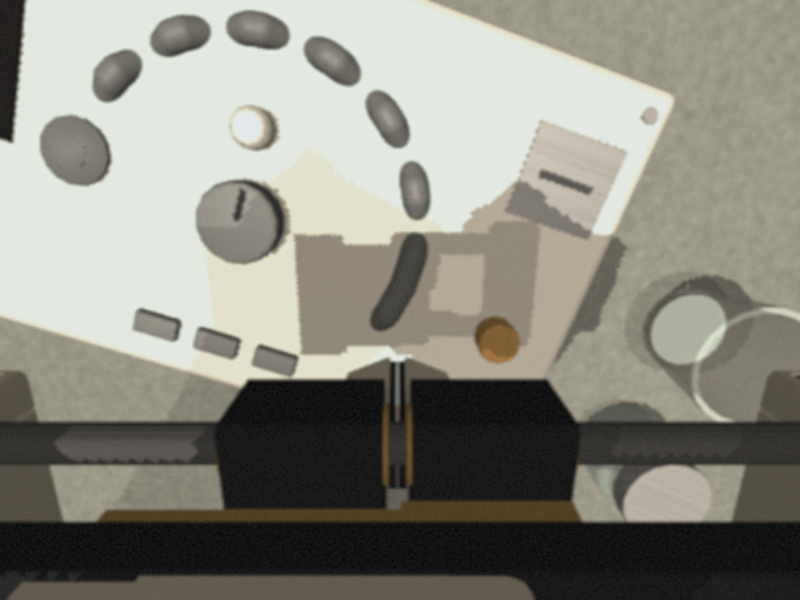

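The wrist view shows the arc clearly: key1 (415,190), key4 (258,29), key7 (75,150) and the dial (239,222), with the cap clear of the arc. I'll refine the panel pose from these.

```bash
python3 - <<'E'
from h import *
c={k:np.array(x) for k,x in json.load(open("w0.json")).items()}
print(c)
uv=np.array([(415,190),(388,119),(332,60),(258,29),(180,34),(117,75),(75,150),(157,324),(217,342),(275,360),(237,220),(673,97)],float)
uv=(uv+.5)/1.5625-.5
pts=[(*a,.047) for a in arc(ang)]+[(-.092,y,.045) for y in(.036,0,-.036)]+[(-.015,0,.06),(.12,-.2,.04)]
v0=np.load("v.npy");v,r=fit(c,uv,pts,v0);print(v0,v);print(r.round(1).tolist())
for k in(v0,v):print(world(k,[(*a,.049) for a in arc(np.radians([-98,-5,86]))])[:,:2].round(4).tolist())
E
```

```text
{'fx': array(300.92110072), 'fy': array(300.92110072), 'cx': array(253.90938433), 'cy': array(195.52868996), 'origin': array([0.65677625, 0.005197  , 0.3048253 ]), 'orientation': array([ 2.84991012e+00,  5.83495271e-04, -7.77417966e-01])}
[0.58809299 0.04980026 0.47543532] [0.59052352 0.04858104 0.46586242]
[[2.2, 1.9], [2.2, 0.1], [1.6, -0.8], [-0.4, -1.4], [-2.0, -1.3], [-3.6, -1.4], [-2.6, 0.4], [-0.8, 2.0], [-0.5, 2.3], [0.1, 2.4], [0.5, 3.0], [9.1, -0.2]]
[[0.6061, -0.0468], [0.6627, 0.0789], [0.5373, 0.1302]]
[[0.6076, -0.0481], [0.6654, 0.077], [0.5405, 0.1295]]
```

```bash
python3 - <<'E'
from h import *
c={k:np.array(x) for k,x in json.load(open("w0.json")).items()}
uv=np.array([(415,190),(388,119),(332,60),(258,29),(180,34),(117,75),(75,150),(157,324),(217,342),(275,360),(237,220)],float)
uv=(uv+.5)/1.5625-.5
pts=np.array([(*a,.047) for a in arc(ang)]+[(-.092,y,.045) for y in(.036,0,-.036)]+[(-.015,0,.06)])
r=least_squares(lambda v:(proj(c,world(v,pts)+[0,0,v[3]])-uv).ravel(),[*np.load("v.npy"),0],loss='soft_l1')
print(r.x,r.fun.reshape(-1,2).round(1).tolist())
print(world(r.x,[(*a,.049) for a in arc(np.radians([-98,-5,86]))])[:,:2].round(4).tolist())
p,d=manip.snapshot("wrist"); c=manip.get_calibration("wrist")
for u,w in uv.round().astype(int):
    z=d[w,u];print(u,w,(rot(c)@np.array([(u-c['cx'])/c['fx']*z,(w-c['cy'])/c['fy']*z,z])+c['origin']).round(4))
E
```

```text
[ 0.58970529  0.0500771   0.46641723 -0.00599256] [[-0.0, 0.9], [0.2, 0.0], [0.4, 0.1], [-0.4, 0.1], [-0.8, 0.1], [-1.4, -0.6], [0.1, 0.0], [0.6, -0.6], [0.1, -0.5], [-0.0, -0.7], [0.8, 1.5]]
[[0.6068, -0.0466], [0.6646, 0.0785], [0.5396, 0.131]]
265 121 [ 0.6553 -0.0095  0.0494]
248 76 [0.6698 0.0252 0.0481]
212 38 [0.6693 0.0639 0.0489]
165 18 [0.6538 0.0985 0.0482]
115 22 [0.6247 0.123  0.0491]
75 48 [0.5878 0.1345 0.0472]
48 96 [0.5437 0.1278 0.0493]
100 207 [0.4945 0.041  0.0447]
139 219 [0.5108 0.0085 0.0447]
176 230 [ 0.5271 -0.0228  0.045 ]
152 141 [0.5792 0.044  0.0595]
```

```bash
python3 - <<'E'
from h import *
np.save("v.npy",[.589,.050,.471])
s=manip.get_state();print(s['position'],s['ee_rot'],s['wrist_force'])
a=np.array([.6029,-.0478,.17,.797]);b=target(-100,.08);print(b,row(a,b))
# path rows
cur=b.copy();cur[2]=.068
phis=np.arange(-100,90,3.2)
E
```

```text
[ 0.60272929 -0.04915407  0.17020296] [ 3.14082936e+00 -2.13080513e-04  7.95258038e-01] [-0.40354456  0.08148688 -0.50172042]
[ 0.60338688 -0.04766225  0.08        0.79395758] [0.0004, 0.0003, 0.09, 0.003]
```

Call:
apply_moves:
  rows:
    - [0,0,0,0.025,0,0,0]
    - [0,0,0,0.05,0,0,0]
    - [0,0,0,0.07,0,0,0]
    - [0,0,0,0.085,0,0,0]
    - [0,0,0,0.09,0,0,0]

```text
time_s: 2.7
position: [0.6019, -0.0485, 0.0786]
ee_rot: [-3.14, 0.001, 0.796]
wrist_force: [-0.9, 0.7, 0.9]
finger_gap: 0.0004
gripper_force: 0.0
```

Call:
apply_moves:
  rows:
    - [0,0,0,0.003,0,0,0]
    - [0,0,0,0.005,0,0,0]
    - [0,0,0,0.006,0,0,0]
    - [0,0,0,0.006,0,0,0]
    - [0,0,0,0.006,0,0,0]

```text
time_s: 3.2
position: [0.603, -0.0482, 0.0743]
ee_rot: [3.141, -0.0, 0.797]
wrist_force: [-0.6, -0.2, 1.0]
finger_gap: 0.0007
gripper_force: 0.0
```

```bash
python3 - <<'E'
from h import *
import cv2
s=manip.get_state();print(s['position'],s['ee_rot'],s['wrist_force'])
p,d=manip.snapshot("side");c=manip.get_calibration("side")
t=np.r_[s['position'][:2],s['position'][2]-.022];u,w=proj(c,t[None])[0];print(u,w)
u,w=int(u),int(w);cv2.imwrite("pics/s1.png",cv2.resize(p[w-50:w+50,u-65:u+65],None,fx=6,fy=6,interpolation=cv2.INTER_CUBIC))
for k in range(3):
    manip.snapshot("top");print(manip.get_state()['wrist_force'],manip.get_state()['position'])
E
```

```text
[ 0.60297191 -0.04821392  0.07428748] [ 3.14080036e+00 -4.91020078e-04  7.96782815e-01] [-0.57380672 -0.16251074  0.98193243]
264.43545147257066 159.32885854945874
[ 0.78981782  0.47112398 -0.44901752] [ 0.60283833 -0.0482352   0.074103  ]
[ 0.146566   -0.28657016 -0.45441395] [ 0.60280056 -0.04819365  0.07403663]
[-0.17376914 -0.46291538  0.46476492] [ 0.60275589 -0.04821516  0.07396257]
```

View pics/s1.png

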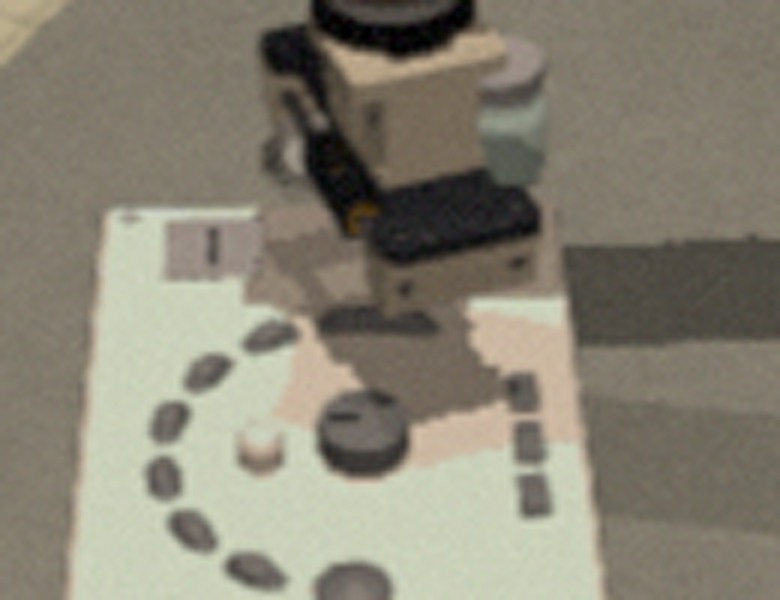

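The side view shows the fingertip at about (395,310), right over the long bar (375,320). I'll press next.

Call:
apply_moves:
  rows:
    - [0,0,0,0.002,0,0,0]
    - [0,0,0,0.003,0,0,0]
    - [0,0,0,0.004,0,0,0]
    - [0,0,0,0.005,0,0,0]
    - [0,0,0,0.006,0,0,0]

```text
time_s: 3.9
position: [0.6027, -0.0482, 0.0678]
ee_rot: [3.141, -0.0, 0.797]
wrist_force: [-0.3, 0.6, 2.4]
finger_gap: 0.0006
gripper_force: 0.9
```

```bash
cat > fz.py <<'E'
from h import *
f=[]
for k in range(8):
    manip.snapshot("top");s=manip.get_state();f.append(s['wrist_force'])
print(s['position'],s['ee_rot'],np.mean(f,0),np.std(f,0),s['time_s'])
E
python3 fz.py; python3 - <<'E'
from h import *
a=target(-100,.068);a[:2]+=[-.0005,-.0001];a[3]=.797
ph=-100;step=4
while ph<87:
    print(ph,end=' ')
    rows=[]
    for k in range(5):
        ph=min(ph+step,87);b=target(ph,.068);rows.append(row(a,b))
    a=b.copy();print(ph,rows)
E
```

```text
[ 0.60270382 -0.04817769  0.06782368] [ 3.14143222e+00 -1.32960213e-04  7.96821490e-01] [ 0.14790904 -0.16049785  1.72947322] [0.45986046 0.50689891 0.61713892] 4.3
-100 -80 [[0.0063, 0.0033, -0.0, -0.0458], [0.0125, 0.0058, -0.0, -0.0947], [0.0187, 0.0079, -0.0, -0.1436], [0.0252, 0.0096, -0.0, -0.1924], [0.0317, 0.0109, -0.0, -0.2413]]
-80 -60 [[0.0062, 0.0023, -0.0, -0.0489], [0.0126, 0.0042, -0.0, -0.0977], [0.019, 0.0056, -0.0, -0.1466], [0.0256, 0.0066, -0.0, -0.1955], [0.0322, 0.0071, -0.0, -0.2443]]
-60 -40 [[0.0064, 0.0017, -0.0, -0.0489], [0.0129, 0.0029, -0.0, -0.0977], [0.0195, 0.0036, -0.0, -0.1466], [0.0262, 0.0039, -0.0, -0.1955], [0.0328, 0.0037, -0.0, -0.2443]]
-40 -20 [[0.0066, 0.001, -0.0, -0.0489], [0.0132, 0.0015, -0.0, -0.0977], [0.0198, 0.0016, -0.0, -0.1466], [0.0264, 0.0012, -0.0, -0.1955], [0.033, 0.0003, -0.0, -0.2443]]
-20 0 [[0.0066, 0.0003, -0.0, -0.0489], [0.0133, 0.0001, -0.0, -0.0977], [0.0199, -0.0005, -0.0, -0.1466], [0.0264, -0.0016, -0.0, -0.1955], [0.0328, -0.0032, -0.0, -0.2443]]
0 20 [[0.0066, -0.0004, -0.0, -0.0489], [0.0132, -0.0013, -0.0, -0.0977], [0.0197, -0.0026, -0.0, -0.1466], [0.0261, -0.0044, -0.0, -0.1955], [0.0323, -0.0066, -0.0, -0.2443]]
20 40 [[0.0065, -0.0011, -0.0, -0.0489], [0.013, -0.0026, -0.0, -0.0977], [0.0193, -0.0046, -0.0, -0.1466], [0.0255, -0.0071, -0.0, -0.1955], [0.0315, -0.0099, -0.0, -0.2443]]
40 60 [[0.0064, -0.0018, -0.0, -0.0489], [0.0126, -0.004, -0.0, -0.0977], [0.0187, -0.0066, -0.0, -0.1466], [0.0246, -0.0097, -0.0, -0.1955], [0.0303, -0.0132, -0.0, -0.2443]]
60 80 [[0.0062, -0.0024, -0.0, -0.0489], [0.0122, -0.0053, -0.0, -0.0977], [0.0179, -0.0085, -0.0, -0.1466], [0.0235, -0.0122, -0.0, -0.1955], [0.0287, -0.0162, -0.0, -0.2443]]
80 87 [[0.0059, -0.0031, -0.0, -0.0489], [0.0101, -0.0056, -0.0, -0.0855], [0.0101, -0.0056, -0.0, -0.0855], [0.0101, -0.0056, -0.0, -0.0855], [0.0101, -0.0056, -0.0, -0.0855]]
```

Force of 1.7 N matches about 3 mm down, as planned. Now I'll glide.

Call:
apply_moves:
  rows:
    - [0,0.0063,0.0033,0,0,0,-0.046]
    - [0,0.0125,0.0058,0,0,0,-0.095]
    - [0,0.0187,0.0079,0,0,0,-0.144]
    - [0,0.0252,0.0096,0,0,0,-0.192]
    - [0,0.0317,0.0109,0,0,0,-0.2413]

```text
time_s: 4.8
position: [0.6322, -0.0335, 0.0675]
ee_rot: [-3.141, 0.001, 1.04]
wrist_force: [-1.6, -0.2, 1.8]
finger_gap: 0.0005
gripper_force: 0.9
```

Call:
apply_moves:
  rows:
    - [0,0.0062,0.0023,0,0,0,-0.049]
    - [0,0.0126,0.0042,0,0,0,-0.098]
    - [0,0.019,0.0056,0,0,0,-0.147]
    - [0,0.0256,0.0066,0,0,0,-0.196]
    - [0,0.0322,0.0071,0,0,0,-0.2443]

```text
time_s: 5.3
position: [0.6548, -0.0096, 0.0675]
ee_rot: [-3.141, 0.001, 1.284]
wrist_force: [-0.7, -1.4, 1.5]
finger_gap: 0.0004
gripper_force: 0.9
```

```bash
python3 - <<'E'
from h import *
import cv2
print(target(-60,.068))
p,d=manip.snapshot("side");cv2.imwrite("pics/s2.png",cv2.resize(p[105:265,190:400],None,fx=3.7,fy=3.7,interpolation=cv2.INTER_CUBIC))
E
python3 fz.py
```

```text
[ 0.65529462 -0.00856641  0.068       1.28264977]
[ 0.65501665 -0.0089362   0.06788229] [ 3.14137282e+00 -1.97498451e-04  1.28204681e+00] [0.43638173 1.25117573 1.73624755] [0.52946232 0.64125921 0.25357999] 5.75
```

View pics/s2.png

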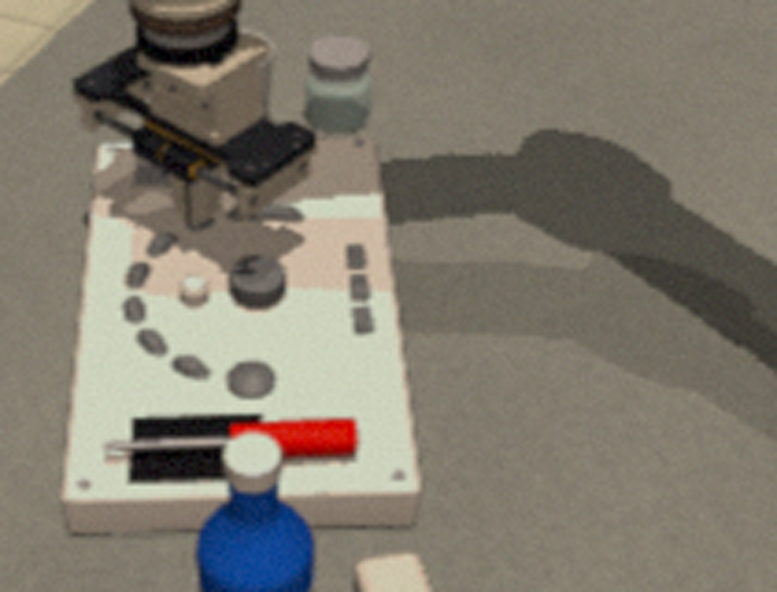

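The fingertip is at (200,222) on key 1. The cap (194,290) and everything else are in place, and the force is steady at about 1.7 N. I'll go on.

Call:
apply_moves:
  rows:
    - [0,0.0064,0.0017,0,0,0,-0.049]
    - [0,0.0129,0.0029,0,0,0,-0.098]
    - [0,0.0195,0.0036,0,0,0,-0.147]
    - [0,0.0262,0.0039,0,0,0,-0.196]
    - [0,0.0328,0.0037,0,0,0,-0.2443]

```text
time_s: 6.25
position: [0.6677, 0.0199, 0.0675]
ee_rot: [-3.141, 0.002, 1.527]
wrist_force: [-0.9, -1.1, 2.5]
finger_gap: 0.0001
gripper_force: 0.9
```

Call:
apply_moves:
  rows:
    - [0,0.0066,0.001,0,0,0,-0.049]
    - [0,0.0132,0.0015,0,0,0,-0.098]
    - [0,0.0198,0.0016,0,0,0,-0.147]
    - [0,0.0264,0.0012,0,0,0,-0.196]
    - [0,0.033,0.0003,0,0,0,-0.2443]

```text
time_s: 6.75
position: [0.6697, 0.0529, 0.0675]
ee_rot: [-3.141, 0.002, 1.772]
wrist_force: [0.8, -1.9, 2.1]
finger_gap: 0.0005
gripper_force: 0.9
```

Call:
apply_moves:
  rows:
    - [0,0.0066,0.0003,0,0,0,-0.049]
    - [0,0.0133,0.0001,0,0,0,-0.098]
    - [0,0.0199,-0.0005,0,0,0,-0.147]
    - [0,0.0264,-0.0016,0,0,0,-0.196]
    - [0,0.0328,-0.0032,0,0,0,-0.2443]

```text
time_s: 7.25
position: [0.66, 0.0847, 0.0675]
ee_rot: [-3.141, 0.002, 2.016]
wrist_force: [1.5, -3.9, 0.7]
finger_gap: 0.0005
gripper_force: 1.8
```

```bash
python3 fz.py; python3 -c "
from h import *
print(target(0,.068))"
```

```text
[0.65997406 0.08534991 0.06762351] [-3.14116047e+00  2.64398421e-04  2.01423684e+00] [-0.20985005 -0.04004804  1.17984677] [0.7963256  0.45425974 0.401098  ] 7.65
[0.6602892  0.08630221 0.068      2.01568806]
```

Call:
apply_moves:
  rows:
    - [0,0.0066,-0.0004,0,0,0,-0.049]
    - [0,0.0132,-0.0013,0,0,0,-0.098]
    - [0,0.0197,-0.0026,0,0,0,-0.147]
    - [0,0.0261,-0.0044,0,0,0,-0.196]
    - [0,0.0323,-0.0066,0,0,0,-0.2443]

```text
time_s: 8.15
position: [0.6407, 0.1117, 0.068]
ee_rot: [3.141, 0.001, 2.26]
wrist_force: [-0.1, -0.2, 2.1]
finger_gap: 0.0001
gripper_force: 0.7
```

Call:
apply_moves:
  rows:
    - [0,0.0065,-0.0011,0,0,0,-0.049]
    - [0,0.013,-0.0026,0,0,0,-0.098]
    - [0,0.0193,-0.0046,0,0,0,-0.147]
    - [0,0.0255,-0.0071,0,0,0,-0.196]
    - [0,0.0315,-0.0099,0,0,0,-0.2443]

```text
time_s: 8.65
position: [0.6132, 0.1298, 0.068]
ee_rot: [3.141, 0.001, 2.505]
wrist_force: [0.1, -0.9, 1.6]
finger_gap: 0.0007
gripper_force: 0.8
```

Call:
apply_moves:
  rows:
    - [0,0.0064,-0.0018,0,0,0,-0.049]
    - [0,0.0126,-0.004,0,0,0,-0.098]
    - [0,0.0187,-0.0066,0,0,0,-0.147]
    - [0,0.0246,-0.0097,0,0,0,-0.196]
    - [0,0.0303,-0.0132,0,0,0,-0.2443]

```text
time_s: 9.15
position: [0.581, 0.1375, 0.0681]
ee_rot: [3.141, 0.001, 2.749]
wrist_force: [0.8, 0.8, 1.6]
finger_gap: 0.0001
gripper_force: 0.8
```

```bash
python3 fz.py; python3 - <<'E'
from h import *
import cv2
print(target(60,.068))
p,d=manip.snapshot("side");cv2.imwrite("pics/s3.png",cv2.resize(p[105:265,190:400],None,fx=3.7,fy=3.7,interpolation=cv2.INTER_CUBIC))
E
```

```text
[0.5802617  0.13753768 0.06761584] [-3.14125785e+00 -2.80846912e-04  2.74745225e+00] [-1.2455619   0.14202523  1.98942123] [0.75646977 0.70354326 0.60924739] 9.55
[0.58062786 0.13806195 0.068      2.74872634]
```

View pics/s3.png

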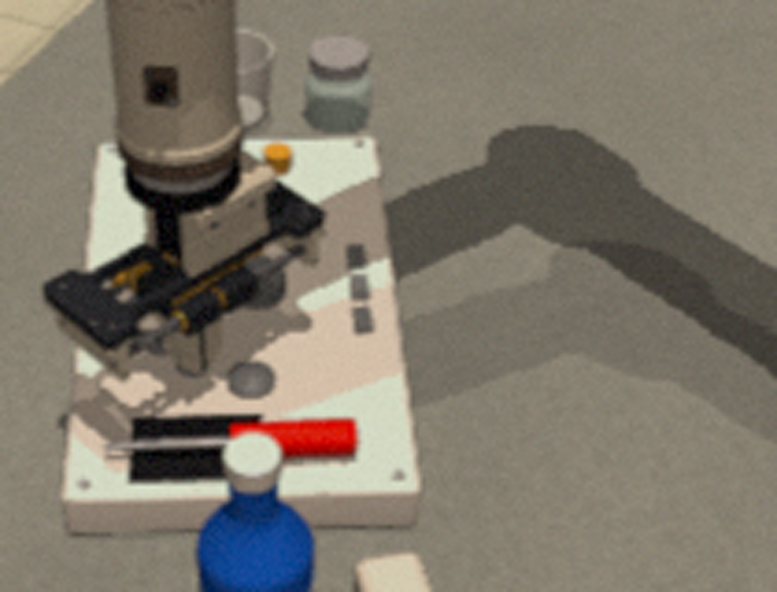

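The fingertip is at (195,370) on key 6. The round key (250,380) is next, and the screwdriver and bottle are clear.

Call:
apply_moves:
  rows:
    - [0,0.0062,-0.0024,0,0,0,-0.049]
    - [0,0.0122,-0.0053,0,0,0,-0.098]
    - [0,0.0179,-0.0085,0,0,0,-0.147]
    - [0,0.0235,-0.0122,0,0,0,-0.196]
    - [0,0.0287,-0.0162,0,0,0,-0.2443]

```text
time_s: 10.1
position: [0.5486, 0.134, 0.0681]
ee_rot: [3.14, 0.002, 2.994]
wrist_force: [1.9, 0.1, 2.2]
finger_gap: 0.0006
gripper_force: 0.8
```

Call:
apply_moves:
  rows:
    - [0,0.0059,-0.0031,0,0,0,-0.049]
    - [0,0.0101,-0.0056,0,0,0,-0.086]
    - [0,0.0101,-0.0056,0,0,0,-0.086]
    - [0,0.0101,-0.0056,0,0,0,-0.086]
    - [0,0.0101,-0.0056,0,0,0,-0.086]

```text
time_s: 10.6
position: [0.5369, 0.1294, 0.0677]
ee_rot: [-3.141, -0.0, 3.077]
wrist_force: [-0.3, -1.1, 1.4]
finger_gap: 0.0007
gripper_force: 0.9
```

```bash
python3 fz.py; python3 - <<'E'
from h import *
import cv2
print(target(87,.068))
p,d=manip.snapshot("side");cv2.imwrite("pics/s4.png",cv2.resize(p[105:265,190:400],None,fx=3.7,fy=3.7,interpolation=cv2.INTER_CUBIC))
E
```

```text
[0.53691019 0.12946505 0.06772656] [-3.14127949e+00  2.29972336e-04  3.07834889e+00] [ 0.15595027 -1.11750322  1.8614992 ] [0.61270311 0.7338475  0.47663429] 11.0
[0.53701403 0.12998938 0.068      3.07859357]
```

View pics/s4.png

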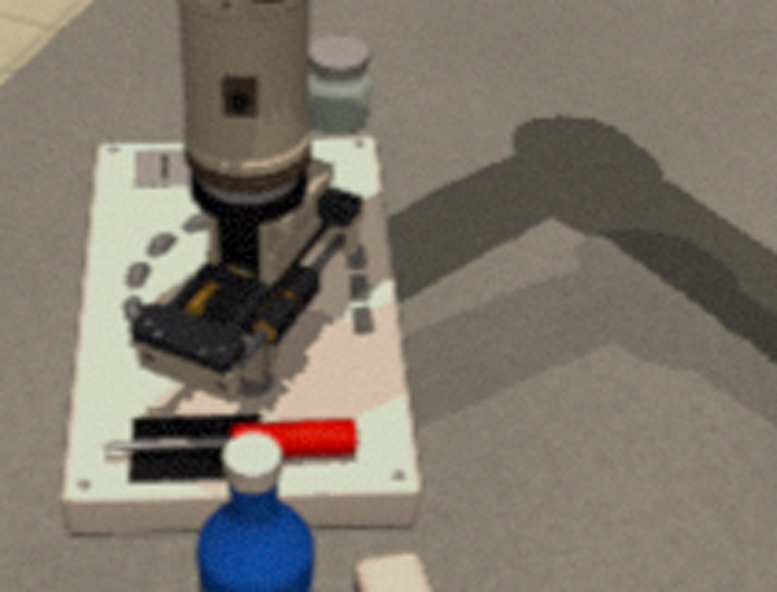

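The fingertips sit on the round key at about (255,385), with about 1.9 N up and nothing disturbed. I'll hand it in.

```bash
python3 -c "
from cell import manip
print(manip.close_job())"
```

```text
the job is handed in; nothing more can be done
None
```

I ran the closed fingertips round the arc from the long bar key and handed the job in with them holding the round key down at about 1.9 N, roughly 3 mm by estimate; nothing loose looked disturbed in the side views, and the hand-in returned no verdict.

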